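Put four mixed-up parts back into their own trays

ROBOT

A 6-joint arm with a two-finger parallel gripper is mounted at the origin on the work surface. World frame = base frame: x ahead of the robot, y to its left, z up, the work surface at z = 0. Lengths are in m, angles in degrees, forces in N, time in s.
With the tool pointing down it reaches from about 0.4 to 0.825 m from the base axis. Payload 7 kg.
Tool frame: the origin (TCP) lies at the very end of the fingers, on their centre line; the grasp point (between the pads) lies 19 mm behind it; x points along the fingers, z is the direction in which the jaws open and shut, and the axes are right-handed (so a half turn about x gives the same grasp; the last joint's range is limited). The gripper opens to 88 mm and grips with 3 to 60 N. Pads are 19 mm wide; open, the fingers measure 130 mm over their backs; the gripper's body (78 mm by 193 mm) begins 47 mm behind the grasp point.
Start: joints at [85.835, 20.546, 0.682, 0, -70.136, -16.507], TCP at [0.238, 0.632, 0.227] pointing down, gripper open.
Joint ranges: [-176.03, 176.03], [-82.01, 121.73], [-58.28, 71.71], [-173.87, 95.51], [-174.79, -0.11], [-173.66, 173.66]. Speed limits (degrees/s): [136.94, 136.94, 172.46, 180, 180, 180].

INTERFACE

Orientations are given as [roll, pitch, yaw] about the fixed x, y, z axes, in that order (R = Rz(yaw) Ry(pitch) Rx(roll)).
In Python, from plant import * gives the robot as it stands.
- The arm moves only by the tool arm_command, never from a script. Its argument "commands" is one flat list of numbers, 5 for each row, row after row: the shift along the tool's x, y, z in mm, then the turn about the tool's x in degrees, then the opening in per cent of the stroke, from 0 (shut) to 100 (fully open). A call has 1 to 5 rows; each row shifts and turns the pose as measured when the row begins, along the tool's axes as they then stand; what a row does not reach is not made up. A row lasts 1/8 s, in which the tool goes at most 62.5 mm and 10.7 degrees, less where a joint would pass 70% of its speed; a pose out of reach is approached as far as the arm can. A call is refused whole if a number of a shift passes 62.5 or a number of a turn 10.7, either way. A call with a gripper value outside its range is refused whole. The fingers move at their own pace and stop on an object; the grip force is fixed at half the most. Time passes only in rows, so rows that do not move let the fingers close. It gives the time, the measured TCP pose, the force and the opening at its end, in the units of the state.
- get_obs(): the state, without advancing time (a new reading comes with each control period).
- snapshot(name): name is "side" or "top" or "wrist"; returns a dict with "frame" (420x560x3 uint8, blue, green, red), "fov_y" (degrees; the focal length in pixels is half the picture's height over the tangent of half this angle, whatever the lens; pixels are square), "cx", "cy" (the principal point, pixels), "world_to_cam" (4x4, takes a point from world to camera coordinates). Camera axes: x right, y up, looking along -z (the intrinsics and any distortion apply to the point x, -y, -z); pixel columns grow to the right and rows downward; lengths in m; the calibration is good to about 2 mm. The wrist camera is an equidistant fisheye: a pixel r from the principal point sees the ray r / f radians off the axis. A picture is of the moment at which its call begins. There is no depth.
- close_job(): hands the job in, once; it reports no verdict.
The state is a dict: "clock": time; "joint_pos": joint angles; "qvel": joint speeds; "tau": joint torques, N m; "tool_pos": TCP position; "orientation": TCP orientation; "force": force on the tool from outside, world axes, zero at the start; "moment": the same for the moment, N m; "opening": finger opening in m.
Only numpy, scipy, OpenCV 4.12 (cv2) and the standard library are available. Lean on these libraries where they do the work, as an engineer would, in place of code of your own. Each camera call takes 0.05 s, during which the arm holds its last target. There are 200 camera calls.

TASK

The four parts on the repair bench stand in each other's trays: stand the brass fitting in the blue tray, the black tap handle in the red tray, the threaded steel rod in the white tray and the orange anchor in the green tray, each upright on its tray's floor. A tray holds only one part, so use the round black rubber pad as the free spot, standing a part upright on it for a moment, let go, and leave the pad empty at the end. Leave the white oil bottle standing where it is.

Things in the scene. Friction and masses are not known exactly. Their poses are not given: they have to be found in the camera images.
- fitting: brass compression fitting standing on end, 62 mm tall, 0.2 kg: lower hex nut 36 mm across flats (height 0 to 20), waist 26 mm, upper hex nut 30 mm across flats (height 32 to 58), 22 mm pipe end on top. Flats face along x and every 60 degrees from it. Grip the upper nut across flats. Origin: centre of its underside, z up its axis. Starts upright in a wrong tray.
- tap_handle: black steel T-shaped tap handle standing on its foot, 62 mm tall, 0.2 kg: foot 34 mm across, 14 high; round stem 26 mm across up to the top; crossbar 10 mm thick along x at height 50, 90 mm long with 14 mm ball ends. Grip the stem, fingers closing along y (across the bar). Origin: centre of its underside, z up its axis. Starts upright in a wrong tray.
- rod: offcut of threaded steel rod standing on end with a hex nut on its lower end, 65 mm tall, about 0.26 kg: nut 36 mm across flats, 19 mm high; rod above it 23 mm across. Grip the rod, any direction. Origin: centre of its underside, z up its axis. Starts upright in a wrong tray.
- anchor: orange plastic wall anchor (large plug) standing on its flange, 60 mm tall, about 0.04 kg: flange 36 mm across, 6 mm high; body 22 mm across above. Grip the body, any direction. Origin: centre of its underside, z up its axis. Starts upright in a wrong tray.
- tray_blue: fixed blue plastic square tray for the brass fitting: outside 70 x 70 mm, inside 60 x 60 mm, walls 5 mm thick, rim 16 mm above the bench, inner floor 5 mm above the bench. Origin: centre of its underside on the bench; z up, x and y along its sides.
- tray_red: fixed red plastic square tray for the black tap handle: outside 70 x 70 mm, inside 60 x 60 mm, walls 5 mm thick, rim 16 mm above the bench, inner floor 5 mm above the bench. Origin: centre of its underside on the bench; z up, x and y along its sides.
- tray_white: fixed white plastic square tray for the threaded steel rod: outside 70 x 70 mm, inside 60 x 60 mm, walls 5 mm thick, rim 16 mm above the bench, inner floor 5 mm above the bench. Origin: centre of its underside on the bench; z up, x and y along its sides.
- tray_green: fixed green plastic square tray for the orange anchor: outside 70 x 70 mm, inside 60 x 60 mm, walls 5 mm thick, rim 16 mm above the bench, inner floor 5 mm above the bench. Origin: centre of its underside on the bench; z up, x and y along its sides.
- pad: fixed round black rubber pad, 100 mm across, its top 5 mm above the bench; the free spot, empty at the start. Origin: centre of its underside on the bench, z up.
- oil_bottle: small white plastic oil bottle with a blue band and a red nozzle, loose, 42 mm across, 92 mm tall, standing among the trays (the tallest thing there; other low odds and ends up to 60 mm lie about). To be left standing where it is. Origin: centre of its underside, z up.
There are look-alikes about, which are no part of the job. What is shaped like the anchor but purple is not meant.

How it is judged (in metres and radians):
On the way:
1. one of the four parts stands upright on the black pad, released (((horizontal distance between fitting and pad below 0.045 m and z of fitting in the frame of pad below 0.01 m and angle between fitting's own z axis and vertical below 0.15 rad and linear speed of fitting below 0.02 m/s and contact force between the fingers and fitting below 0.3 N) or (horizontal distance between tap_handle and pad below 0.045 m and z of tap_handle in the frame of pad below 0.01 m and angle between tap_handle's own z axis and vertical below 0.15 rad and linear speed of tap_handle below 0.02 m/s and contact force between the fingers and tap_handle below 0.3 N) or (horizontal distance between rod and pad below 0.045 m and z of rod in the frame of pad below 0.01 m and angle between rod's own z axis and vertical below 0.15 rad and linear speed of rod below 0.02 m/s and contact force between the fingers and rod below 0.3 N) or (horizontal distance between anchor and pad below 0.045 m and z of anchor in the frame of pad below 0.01 m and angle between anchor's own z axis and vertical below 0.15 rad and linear speed of anchor below 0.02 m/s and contact force between the fingers and anchor below 0.3 N))), for 0.2 s.
At the end, for the whole second after the job is handed in: Each part stands upright (within 0.15 rad) on the floor of its own tray (axis within 22 mm of the tray's centre, underside less than 10 mm above the tray's underside), at rest and released: fitting in blue, tap handle in red, rod in white, anchor in green; so the pad is empty (horizontal distance between fitting and tray_blue below 0.022 m and z of fitting in the frame of tray_blue below 0.01 m and angle between each of fitting, tap_handle, rod, anchor's own z axis and vertical below 0.15 rad and linear speed of each of fitting, tap_handle, rod, anchor below 0.02 m/s and contact force between the fingers and fitting below 0.3 N and horizontal distance between tap_handle and tray_red below 0.022 m and z of tap_handle in the frame of tray_red below 0.01 m and contact force between the fingers and tap_handle below 0.3 N and horizontal distance between rod and tray_white below 0.022 m and z of rod in the frame of tray_white below 0.01 m and contact force between the fingers and rod below 0.3 N and horizontal distance between anchor and tray_green below 0.022 m and z of anchor in the frame of tray_green below 0.01 m and contact force between the fingers and anchor below 0.3 N); the robot touches nothing.
It fails at once if the oil bottle is knocked over or shifted by more than 30 mm (angle between oil_bottle's own z axis and vertical above 0.5 rad or distance of oil_bottle from where it was at the start of the episode above 0.03 m).
It also fails if it takes over 144 s, if anything falls off the work surface, if the arm or the gripper's body presses on something with over 40 N, if the wrist force passes 120 N, or if a joint passes its speed limit or range.

## Working session

There is one attempt and no reset: what is moved stays moved. The work goes in short steps, Python scripts to look and compute and a tool call to move; the robot and the scene stay as the last step left them, time stands still between calls to the robot, and variables do not carry over. Pictures are saved under pics/ and viewed, about 12 in all and at most 16, crops included, and the job is handed in when it is done.

Besides the shell and the picture viewer there is one more tool, called after "Call:" as a command line: name --argument value ..., lists and objects as JSON in quotes. arm_command: Moves the arm, as the interface text tells. Its arguments: {"type":"object","properties":{"commands":{"type":"array"}},"required":["commands"]}

```bash
ls && mkdir -p pics && python3 - <<'E'
from plant import *
import cv2
print(get_obs())
for n in("top","side","wrist"):
    s=snapshot(n);cv2.imwrite(f"pics/{n}0.png",s["frame"]);print(n,s["fov_y"],s["cx"],s["cy"],s["world_to_cam"].tolist() if hasattr(s["world_to_cam"],'tolist') else s["world_to_cam"],[k for k in s])
E
```

```text
pics
{'clock': 0.0, 'joint_pos': array([ 8.58330178e+01,  2.05922692e+01,  6.34490001e-01, -1.80451027e-02,
       -7.01351790e+01, -1.65094441e+01]), 'qvel': array([ 0.13587738,  0.01885429, -0.0082935 , -0.09740451, -0.08929678,
        0.07259259]), 'tau': array([ 9.36799697e-04, -5.82712841e+01,  2.93050790e+01,  6.99706122e+00,
        7.13090019e-03, -1.48838835e-04]), 'tool_pos': array([0.23817393, 0.63107792, 0.22562523]), 'orientation': array([   6.1689555 ,   89.90550617, -104.51361635]), 'force': array([ 0.31205296,  0.37770987, -0.70162195]), 'moment': array([0.01731284, 0.00840325, 0.01542576]), 'opening': 0.08756368640691649}
top 43.56780755631158 272.06620664151666 215.14213178086618 [[-0.016557331513187015, -0.9998285160892518, 0.008294165897011593, 0.028639354554627766], [0.997336847148574, -0.015925647647890867, 0.07117293774137293, -0.50055280730519], [-0.07102864276406066, 0.009450511190404102, 0.99742950615336, -1.3472591519771488], [0.0, 0.0, 0.0, 1.0]] ['frame', 'fov_y', 'cx', 'cy', 'world_to_cam']
side 42.099011061278965 277.7520746896011 207.42892527526791 [[0.9458726761720915, -0.32453224270613845, 0.0019245558369748953, -0.46661736617339095], [0.24953531291208755, 0.731054718646111, 0.6350520655466936, -0.1680506520365242], [-0.20750182669295245, -0.6001981521042693, 0.7724669378877703, -0.9851983938180727], [0.0, 0.0, 0.0, 1.0]] ['frame', 'fov_y', 'cx', 'cy', 'world_to_cam']
wrist 65.70646984690485 277.07504084189475 212.3570481950077 [[-0.3539729043186359, -0.9352547855822914, 0.001291918593523411, 0.6747224544648502], [0.8908147591859089, -0.33757346093630597, -0.30412698546501127, 0.037515013172366635], [0.2848723360117314, -0.10650185217594414, 0.9526306249844756, -0.39134123184334435], [0.0, 0.0, 0.0, 1.0]] ['frame', 'fov_y', 'cx', 'cy', 'world_to_cam']
```

View pics/top0.png

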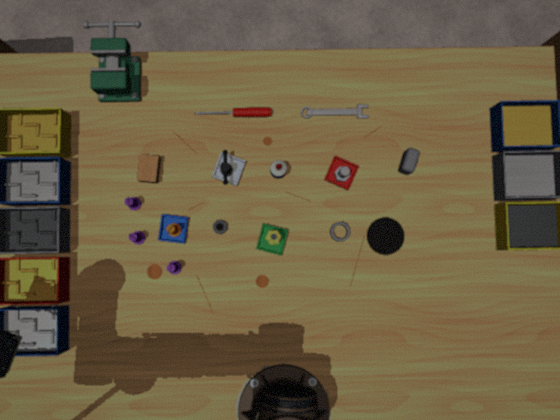

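View pics/side0.png

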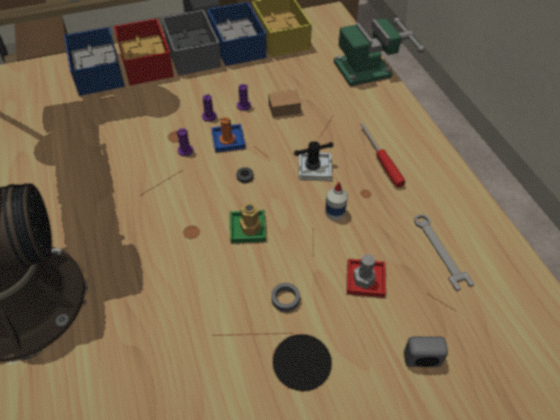

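Top view: blue tray (174,229) holds the orange anchor, white (229,168) the handle, red (342,173) the rod and green (272,238) the fitting. The pad is at (385,236) and the bottle at (279,169). Look-alikes are the purple anchors (133,203), (137,238), (176,267), plus a loose nut (220,227), a ring (340,231) and a pipe piece (410,160). The parts form two swaps, so the pad gets used twice.

```bash
cat > h.py <<'E'
from plant import *
import cv2,numpy as np
from scipy.spatial.transform import Rotation as Ro
def cam(s):
    f=210/np.tan(np.radians(s["fov_y"]/2));return f,s["cx"],s["cy"],np.array(s["world_to_cam"])
def ray(s,u,v,fish=False):
    f,cx,cy,W=cam(s);a,b=(u-cx)/f,(v-cy)/f
    if fish:
        r=np.hypot(a,b);k=np.sin(r)/max(r,1e-9);d=np.array([a*k,-b*k,-np.cos(r)])
    else:d=np.array([a,-b,-1.])
    R,t=W[:3,:3],W[:3,3];return -R.T@t,R.T@d
def p2w(s,u,v,z,fish=False):
    o,d=ray(s,u,v,fish);return (o+d*(z-o[2])/d[2])
def w2p(s,P,fish=False):
    f,cx,cy,W=cam(s);q=W[:3,:3]@np.array(P)+W[:3,3];x,y,z=q[0],-q[1],-q[2]
    if fish:
        r=np.hypot(x,y);k=np.arctan2(r,z)/max(r,1e-9);return cx+f*k*x,cy+f*k*y
    return cx+f*x/z,cy+f*y/z
def rel(P,o=None):
    "mm in tool axes to world point P"
    o=o or get_obs();R=Ro.from_euler('xyz',o["orientation"],degrees=True).as_matrix()
    return np.round(R.T@(np.array(P)-o["tool_pos"])*1000,1)
def axes(o=None):
    o=o or get_obs();R=Ro.from_euler('xyz',o["orientation"],degrees=True).as_matrix()
    return R
def turn(yawdeg,o=None):
    "signed turn about tool x bringing jaw axis (mod 180) to world yaw"
    R=axes(o);a=np.degrees(np.arctan2(R[1,2],R[0,2]));d=(yawdeg-a+90)%180-90
    return a,-d   # tool x down: +turn about tool x = -yaw
E
python3 - <<'E'
from h import *
s=snapshot("top");f=s["frame"]
cv2.imwrite("pics/crop1.png",cv2.resize(f[140:270,110:420],None,fx=2.58,fy=2.58*1,interpolation=cv2.INTER_CUBIC))
hsv=cv2.cvtColor(f,cv2.COLOR_BGR2HSV)
for n,lo,hi,(x,y) in(("blue",(100,120,40),(125,255,255),(174,229)),("green",(45,100,30),(85,255,255),(272,238)),("red",(170,120,40),(180,255,255),(342,173))):
    m=cv2.inRange(hsv,lo,hi);m2=np.zeros_like(m);m2[y-24:y+24,x-24:x+24]=m[y-24:y+24,x-24:x+24]
    c,sz,a=cv2.minAreaRect(cv2.findNonZero(m2));print(n,c,sz,a,p2w(s,*c,.016).round(4))
m=(f.max(2)<40).astype(np.uint8);m2=np.zeros_like(m);m2[210:262,360:412]=m[210:262,360:412]
c=cv2.minEnclosingCircle(cv2.findNonZero(m2));print("pad",c,p2w(s,*c[0],.005).round(4))
for n,u,v,z in(("white",229,168,.016),("bottle",279,169,.09)):print(n,p2w(s,u,v,z).round(4))
print(axes().round(3))
E
```

```text
blue (172.9615478515625, 228.30770874023438) (26.543432235717773, 25.675188064575195) 7.125016689300537 [0.471  0.2779 0.016 ]
green (271.9117736816406, 238.85296630859375) (26.436382293701172, 26.436382293701172) 14.03624439239502 [0.4395 0.0219 0.016 ]
red (341.403564453125, 171.8541259765625) (23.525957107543945, 21.343135833740234) 22.833656311035156 [ 0.6118 -0.163   0.016 ]
pad ((385.0714416503906, 235.64285278320312), 18.082965850830078) [ 0.4433 -0.2747  0.005 ]
white [0.6265 0.1311 0.016 ]
bottle [0.61   0.0021 0.09  ]
[[-0.     0.936 -0.353]
 [-0.001 -0.353 -0.936]
 [-1.     0.     0.001]]
```

View pics/crop1.png

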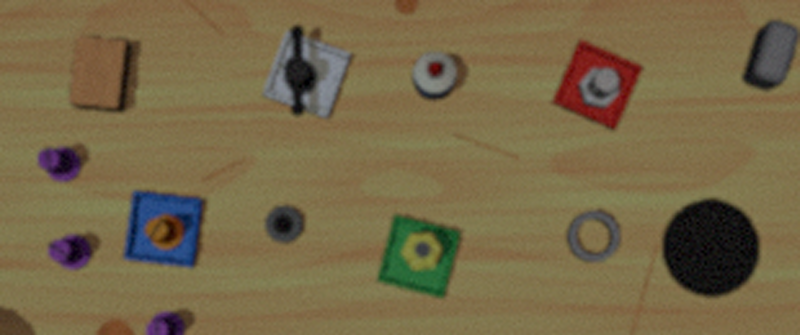

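View pics/wrist0.png

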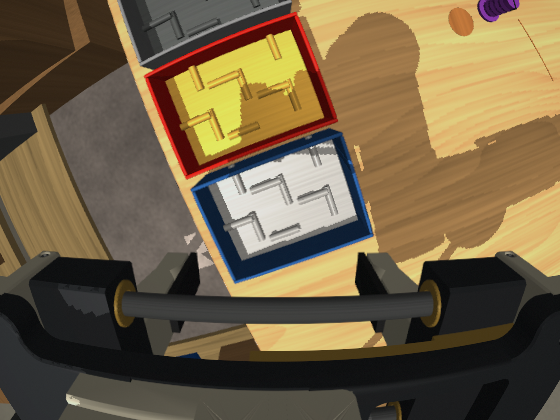

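```bash
python3 - <<'E'
from h import *
s=snapshot("wrist");o=get_obs();p=o["tool_pos"]
for z in(.2,.12,.06,.03,0):print(z,w2p(s,[p[0],p[1],z],True))
W=np.array(s["world_to_cam"]);c=-W[:3,:3].T@W[:3,3];print("cam in tool mm",rel(c),"look",axes().T@(-W[2,:3]))
t=snapshot("top")
a=p2w(t,110+163/2.58,140+229/2.58,.062);print("anchor",a,rel([*a[:2],.2]))
for n,u,v,z in(("anchor flange",164,234,.011),("fit",424,250,.067),("handle",298,71,.067),("rod",606,79,.07)):print(n,p2w(t,110+u/2.58,140+v/2.58,z).round(3))
b=p2w(t,110+297/2.58,140+33/2.58,.055)-p2w(t,110+298/2.58,140+106/2.58,.055);print(np.degrees(np.arctan2(b[1],b[0])))
for z in(5,30,60,90):print(z,[round(k,1) for k in w2p(s,p+axes()@[0,0,z/1000],True)])
E
```

```text
0.2 (np.float64(277.6452144378713), np.float64(251.34381523394393))
0.12 (np.float64(277.41287986653765), np.float64(212.13909233207642))
0.06 (np.float64(277.30677495819685), np.float64(194.41680573291822))
0.03 (np.float64(277.26623121108213), np.float64(187.67442141801746))
0 (np.float64(277.2316375349899), np.float64(181.93429497260288))
cam in tool mm [-157.5   84.    -0.3] look [ 9.52599518e-01 -3.04227052e-01 -2.42885680e-04]
anchor [0.46756475 0.26913365 0.062     ] [ 26.4 342.4 258. ]
anchor flange [0.465 0.277 0.011]
fit [0.443 0.016 0.067]
handle [0.62  0.136 0.067]
rod [ 0.607 -0.164  0.07 ]
0.19095445452929657
5 [np.float64(286.9), np.float64(271.1)]
30 [np.float64(332.2), np.float64(270.5)]
60 [np.float64(383.7), np.float64(268.9)]
90 [np.float64(430.3), np.float64(266.6)]
```

Call:
arm_command --commands '[4, 49, 37, 0, 100, 4, 49, 37, 0, 100, 4, 49, 37, 0, 100, 4, 49, 37, 0, 100, 4, 49, 37, 0, 100]'

```text
clock: 0.92
tool_pos: [0.4037, 0.3695, 0.205]
orientation: [83.5, 90.0, -26.8]
force: [1.1, 0.3, -0.1]
opening: 0.0876
```

Call:
arm_command --commands '[15, 46, 34, 0, 100, 15, 46, 34, 0, 100, 10, 0, 0, 0, 100, 0, 0, 0, 0, 100]'

```text
clock: 1.42
tool_pos: [0.4696, 0.2671, 0.1649]
orientation: [138.8, 89.9, 28.2]
force: [0.4, 0.3, 0.4]
opening: 0.0879
```

```bash
cat > look.py <<'E'
import sys
from h import *
s=snapshot("wrist");o=get_obs();cv2.imwrite(f"pics/{sys.argv[1]}.png",s["frame"])
p=o["tool_pos"];print("tcp",p.round(4),"jaw yaw",round(turn(0,o)[0],1),"op",o["opening"])
print("px under tcp z=.062",w2p(s,[p[0],p[1],.062],True))
import pickle;s["obs"]=o;pickle.dump(s,open("last.pkl","wb"))
E
python3 look.py w1
```

```text
tcp [0.4696 0.2675 0.1654] jaw yaw -110.5 op 0.08772399397948326
px under tcp z=.062 (np.float64(277.2781874176705), np.float64(213.4955667707478))
```

View pics/w1.png

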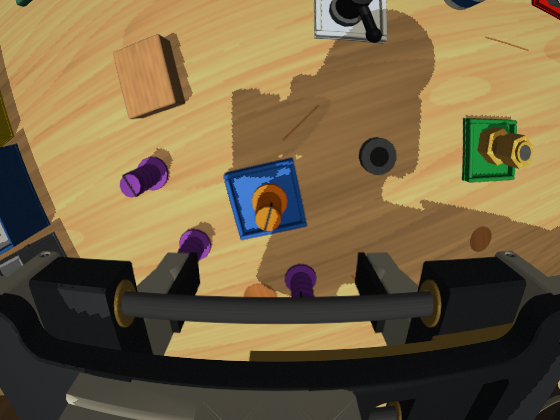

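w1: anchor top at (268,217), flange (270,200), in the blue tray centred at (266,200). The fitting's top is at (522,152) in the green tray, centre (490,149). Purple anchors at (194,244) and (301,278) are close to where the fingers will come down.

```bash
python3 - <<'E'
from h import *
import pickle
s=pickle.load(open("last.pkl","rb"));o=s["obs"]
P=lambda u,v,z:p2w(s,u,v,z,True).round(4)
print("anchor top",P(268,217,.065),"flange",P(270,201,.011))
for n,c in(("blue",[(224,175),(292,159),(306,225),(244,239)]),("green",[(463,117),(516,118),(515,181),(465,181)])):
    q=np.mean([P(*k,.016) for k in c],0);print(n,q.round(4))
print("fit top",P(522,152,.067))
for k in((194,244),(301,278),(158,170),(378,155)):
    a=P(*k,.03);print("obst",a,rel(a,o))
print(rel([*P(268,217,.065)[:2],.031],o), s["obs"]["tool_pos"])
E
```

```text
anchor top [0.4704 0.2755 0.065 ] flange [0.4691 0.2756 0.011 ]
blue [0.4722 0.2781 0.016 ]
green [0.4416 0.0258 0.016 ]
fit top [0.446 0.023 0.067]
obst [0.4593 0.3605 0.03  ] [135.5 -42.5 -83.1]
obst [0.3864 0.2729 0.03  ] [135.2 -80.1  24.5]
obst [0.5408 0.3624 0.03  ] [ 135.7   33.1 -113.5]
obst [0.4805 0.1632 0.03  ] [135.3  46.5  94.2]
[134.4  -2.3  -7.4] [0.46962295 0.26753287 0.16541241]
```

Call:
arm_command --commands '[40, -2, -4, 0, 100, 40, 0, -3, 0, 100, 35, 0, 0, 0, 100, 19, 0, 0, 0, 100, 0, 0, 0, 0, 100]'

```text
clock: 2.1
tool_pos: [0.4708, 0.2844, 0.032]
orientation: [150.6, 89.3, 40.7]
force: [-0.2, 0.8, 1.2]
opening: 0.0878
```

```bash
cat > st.py <<'E'
import sys
from h import *
o=get_obs();print(o["clock"],o["tool_pos"].round(4),"op",round(o["opening"],4),"yaw",round(turn(0,o)[0],1),"F",o["force"].round(1),"down",axes(o)[:,0].round(3))
if len(sys.argv)>3:
    print("rel",rel([float(k) for k in sys.argv[1:4]],o))
if len(sys.argv)>4:print("turn",round(turn(float(sys.argv[4]),o)[1],1))
E
python3 st.py .4704 .2755 .031
```

```text
2.1 [0.4708 0.2844 0.032 ] op 0.0878 yaw -109.9 F [-0.2  0.8  1.2] down [ 0.009  0.007 -1.   ]
rel [0.9 2.7 8.5]
```

Call:
arm_command --commands '[1, 3, 8, 0, 100, 0, 0, 0, 0, 100]'

```text
clock: 2.35
tool_pos: [0.4712, 0.2774, 0.0329]
orientation: [151.4, 89.2, 41.6]
force: [0.1, 0.6, -0.8]
opening: 0.0882
```

Close enough; the jaw closes along this axis.

Call:
arm_command --commands '[1, 0, 1, 0, 5, 0, 0, 0, 0, 5, 0, 0, 0, 0, 5, 0, 0, 0, 0, 5, 0, 0, 0, 0, 5]'

```text
clock: 2.98
tool_pos: [0.4719, 0.2772, 0.0339]
orientation: [152.9, 89.0, 43.1]
force: [-0.2, -0.1, -0.5]
opening: 0.0434
```

Call:
arm_command --commands '[2, 0, 0, 0, 5, 0, 0, 0, 0, 5, 0, 0, 0, 0, 5, 0, 0, 0, 0, 5]'

```text
clock: 3.48
tool_pos: [0.4718, 0.277, 0.0317]
orientation: [152.2, 89.0, 42.4]
force: [-0.4, -0.0, 1.1]
opening: 0.0213
```

Call:
arm_command --commands '[-60, 0, 0, 0, 5, -60, 0, 0, 0, 5, 0, 17, 58, 0, 5, 0, 17, 58, 0, 5, 0, 17, 58, 0, 5]'

```text
clock: 4.1
tool_pos: [0.4602, 0.0941, 0.1531]
orientation: [147.3, 88.9, 37.8]
force: [0.8, -0.5, -0.4]
opening: 0.0214
```

Call:
arm_command --commands '[0, 18, 58, 0, 5, 0, 18, 58, 0, 5, 0, 18, 58, 0, 5, 0, 18, 58, 0, 5, 0, 18, 58, 0, 5]'

```text
clock: 4.72
tool_pos: [0.4475, -0.2179, 0.1506]
orientation: [141.8, 88.6, 32.6]
force: [1.3, 0.3, -0.2]
opening: 0.0209
```

```bash
python3 st.py .443 -.2747 .033
```

```text
4.725 [ 0.4475 -0.2179  0.1506] op 0.0209 yaw -109.3 F [ 1.3  0.3 -0.2] down [ 0.02   0.013 -1.   ]
rel [116.7  12.8  57.3]
```

Call:
arm_command --commands '[10, 12, 52, 0, 5, 40, 0, 0, 0, 5, 30, 0, 0, 0, 5, 15, 0, 0, 0, 5, 0, 0, 0, 0, 5]'

```text
clock: 5.35
tool_pos: [0.4424, -0.277, 0.0517]
orientation: [139.1, 88.6, 29.2]
force: [-0.1, 0.5, 0.0]
opening: 0.0215
```

```bash
python3 st.py .443 -.2747 .032; python3 look.py w2
```

```text
5.35 [ 0.4424 -0.277   0.0517] op 0.0215 yaw -109.8 F [-0.1  0.5  0. ] down [ 0.022  0.012 -1.   ]
rel [19.7 -0.5 -2. ]
tcp [ 0.4429 -0.2771  0.0524] jaw yaw -109.8 op 0.021614650146403274
px under tcp z=.062 (np.float64(277.310220038101), np.float64(279.1838374965817))
```

View pics/w2.png

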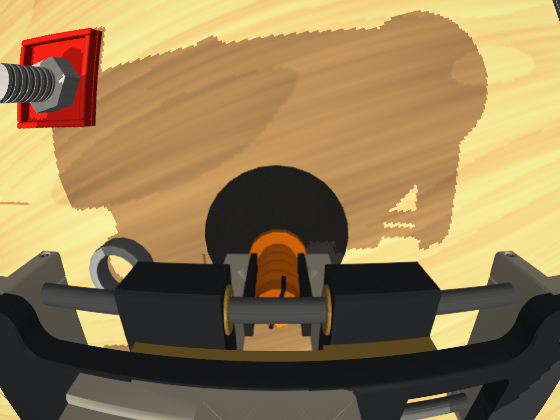

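w2: the anchor is held, with its flange over the middle of the pad (277,235). The ring (120,265) is clear. Lowering and releasing.

Call:
arm_command --commands '[10, 0, -1, 0, 5, 8, 0, -1, 0, 5, 2, 0, 0, 0, 5, 0, 0, 0, 0, 5]'

```text
clock: 5.9
tool_pos: [0.4457, -0.2748, 0.0331]
orientation: [132.2, 88.3, 22.5]
force: [-0.2, 0.8, -1.9]
opening: 0.0215
```

Call:
arm_command --commands '[2, 0, 0, 0, 5, 0, 0, 0, 0, 55, 0, 0, 0, 0, 55, 0, 0, 0, 0, 55, 0, 0, 0, 0, 55]'

```text
clock: 6.52
tool_pos: [0.4467, -0.275, 0.0321]
orientation: [129.5, 88.2, 19.8]
force: [-0.8, -0.0, 0.6]
opening: 0.0477
```

Call:
arm_command --commands '[-55, 0, 0, 0, 55, -60, 0, 0, 0, 100, 0, -20, -56, 0, 100, 0, -20, -56, 0, 100, 0, -20, -56, 0, 100]'

```text
clock: 7.15
tool_pos: [0.4442, -0.0971, 0.1523]
orientation: [131.7, 88.2, 21.5]
force: [1.0, 1.1, 0.5]
opening: 0.0827
```

```bash
python3 st.py .446 .0225 .16
```

```text
7.15 [ 0.4442 -0.0971  0.1523] op 0.0827 yaw -110.2 F [1.  1.1 0.5] down [ 0.029  0.011 -1.   ]
rel [  -6.3  -39.5 -113. ]
```

Call:
arm_command --commands '[-5, -19, -54, 0, 100, -5, -18, -52, 0, 100, 0, 0, 0, 0, 100, 0, 0, 0, 0, 100]'

```text
clock: 7.65
tool_pos: [0.4451, 0.0222, 0.165]
orientation: [132.3, 88.1, 22.4]
force: [-0.1, -0.7, -0.2]
opening: 0.0875
```

```bash
python3 look.py w3
```

```text
tcp [0.4453 0.0219 0.165 ] jaw yaw -109.9 op 0.08773418865071435
px under tcp z=.062 (np.float64(280.696663883466), np.float64(215.82930960667105))
```

View pics/w3.png

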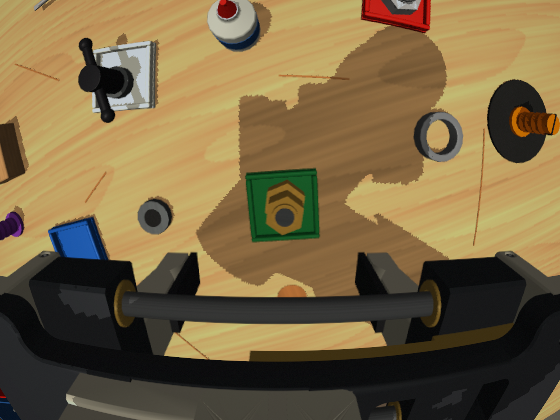

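w3: the fitting stands in the green tray with its top at (285,217). The anchor stands on the pad at (520,122). The handle's stem top is at (91,78), with bar ends (86,44) and (107,116). One close crop will show which way the hex flats face.

```bash
python3 - <<'E'
from h import *
import pickle
s=pickle.load(open("last.pkl","rb"));o=s["obs"]
cv2.imwrite("pics/c3.png",cv2.resize(s["frame"][160:250,235:335],None,fx=6,fy=6,interpolation=cv2.INTER_CUBIC))
P=lambda u,v,z:p2w(s,u,v,z,True).round(4)
print("fit",P(285,217,.067),rel([*P(285,217,.067)[:2],.031],o))
print("green",np.mean([P(*k,.016) for k in((247,175),(315,169),(319,238),(252,242))],0))
print("handle",P(91,78,.067));b=P(86,44,.055)-P(107,116,.055);print(np.degrees(np.arctan2(b[1],b[0])))
print("white",np.mean([P(*k,.016) for k in((91,47),(155,41),(156,107),(95,111))],0))
E
```

```text
fit [0.4446 0.0183 0.067 ] [133.8  -2.8   6.7]
green [0.4401   0.021675 0.016   ]
handle [0.6215 0.1359 0.067 ]
-1.497587739017517
white [0.62555  0.128475 0.016   ]
```

View pics/c3.png

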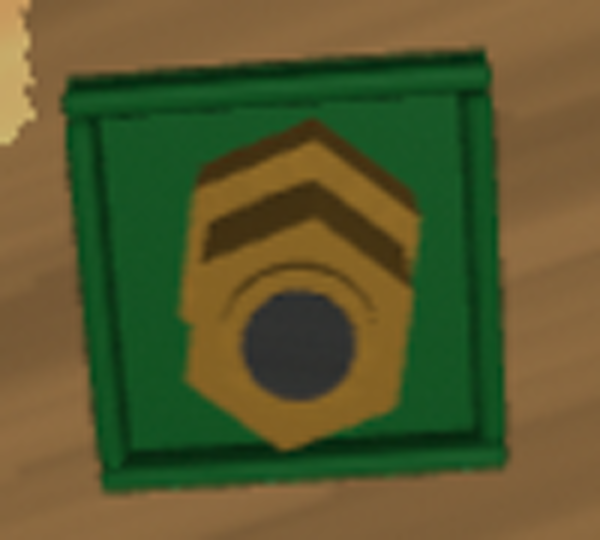

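c3: the upper nut's vertices run from (288,450) to (315,215) in the crop, so its flats are about 6.5° clockwise of the jaw axis. Computing the turn in the world frame.

```bash
python3 - <<'E'
from h import *
import pickle
s=pickle.load(open("last.pkl","rb"));o=s["obs"]
P=lambda u,v,z:p2w(s,235+u/6,160+v/6,z,True)
for a,b,z in(((315,215),(288,450),.063),((413,290),(400,405),.063),((203,262),(188,380),.063)):
    d=P(*a,z)-P(*b,z);y=np.degrees(np.arctan2(d[1],d[0]));print(y,turn(y+90,o))
print((P(315,215,.063)+P(288,450,.063))/2,(P(413,290,.063)+P(188,380,.063))/2, P(300,345,.067))
E
```

```text
-25.751185578988128 (np.float64(-109.88539523846151), np.float64(5.865790340526587))
-24.755211112827535 (np.float64(-109.88539523846151), np.float64(4.869815874366054))
-27.306409574001297 (np.float64(-109.88539523846151), np.float64(7.42101433553978))
[0.44436111 0.01814678 0.063     ] [0.44433717 0.01839054 0.063     ] [0.44415793 0.01841543 0.067     ]
```

Call:
arm_command --commands '[30, 0, 4, 6, 100, 30, -1, 0, 0, 100, 30, -1, 0, 0, 100, 20, 0, 0, 0, 100, 0, 0, 0, 0, 100]'

```text
clock: 8.32
tool_pos: [0.4459, 0.0138, 0.0519]
orientation: [137.8, 88.0, 21.1]
force: [-0.7, 0.9, 0.5]
opening: 0.0875
```

```bash
python3 st.py .4444 .0183 .032 64.5
```

```text
8.325 [0.4459 0.0138 0.0519] op 0.0875 yaw -116.7 F [-0.7  0.9  0.5] down [ 0.032  0.012 -0.999]
rel [19.9 -3.8 -2.8]
turn -1.2
```

Call:
arm_command --commands '[12, -3, -2, -1, 100, 8, 0, 0, 0, 100, 0, 0, 0, 0, 5, 0, 0, 0, 0, 5, 0, 0, 0, 0, 5]'

```text
clock: 8.95
tool_pos: [0.4462, 0.0169, 0.0326]
orientation: [136.8, 87.9, 21.0]
force: [0.5, -0.6, 0.5]
opening: 0.063
```

Call:
arm_command --commands '[0, 0, 0, 0, 5, 0, 0, 0, 0, 5, 0, 0, 0, 0, 5, 0, 0, 0, 0, 5, 0, 0, 0, 0, 5]'

```text
clock: 9.57
tool_pos: [0.4465, 0.0172, 0.0333]
orientation: [136.9, 87.8, 21.2]
force: [-0.2, -0.6, 1.3]
opening: 0.0299
```

Call:
arm_command --commands '[-50, 0, 0, 0, 5, -35, -15, -35, 0, 5, 0, -21, -56, 0, 5, 0, -21, -56, 0, 5, 0, -21, -56, 0, 5]'

```text
clock: 10.2
tool_pos: [0.4595, 0.2346, 0.1227]
orientation: [140.0, 88.0, 23.8]
force: [1.1, 0.4, -2.3]
opening: 0.0299
```

```bash
python3 st.py .472 .278 .06
```

```text
10.2 [0.4595 0.2346 0.1227] op 0.0299 yaw -116.2 F [ 1.1  0.4 -2.3] down [ 0.031  0.014 -0.999]
rel [ 63.7  -9.3 -42.8]
```

Call:
arm_command --commands '[5, -8, -38, 0, 5, 40, 0, 0, 0, 5, 20, 0, 0, 0, 5, 0, 0, 0, 0, 5]'

```text
clock: 10.7
tool_pos: [0.4703, 0.279, 0.0552]
orientation: [139.9, 88.1, 23.9]
force: [-0.8, -0.3, -2.6]
opening: 0.0296
```

```bash
python3 st.py .472 .278 .034
```

```text
10.7 [0.4703 0.279  0.0552] op 0.0296 yaw -115.9 F [-0.8 -0.3 -2.6] down [ 0.03   0.013 -0.999]
rel [21.2  1.5  0.7]
```

Call:
arm_command --commands '[12, 1, 0, 0, 5, 8, 0, 0, 0, 5, 1, 0, 0, 0, 5]'

```text
clock: 11.08
tool_pos: [0.4724, 0.2789, 0.0342]
orientation: [141.0, 88.1, 25.0]
force: [-0.1, -0.7, -3.2]
opening: 0.0297
```

Call:
arm_command --commands '[2, 0, 0, 0, 5, 0, 0, 0, 0, 60, 0, 0, 0, 0, 60, 0, 0, 0, 0, 60, 0, 0, 0, 0, 60]'

```text
clock: 11.7
tool_pos: [0.4742, 0.2803, 0.0349]
orientation: [143.4, 87.8, 27.5]
force: [0.6, 0.6, -0.5]
opening: 0.0525
```

```bash
python3 st.py .446 -.275 .15
```

```text
11.7 [0.4742 0.2803 0.0349] op 0.0525 yaw -115.9 F [ 0.6  0.6 -0.5] down [ 0.035  0.018 -0.999]
rel [-126.   220.3  508. ]
```

Call:
arm_command --commands '[-55, 0, 0, 0, 60, -55, 5, 10, 0, 100, 0, 23, 54, 0, 100, 0, 23, 54, 0, 100, 0, 23, 54, 0, 100]'

```text
clock: 12.32
tool_pos: [0.4628, 0.0903, 0.1452]
orientation: [140.8, 87.7, 25.3]
force: [1.1, -0.8, -0.2]
opening: 0.0851
```

Call:
arm_command --commands '[0, 23, 54, 0, 100, 0, 23, 54, 0, 100, 0, 23, 54, 0, 100, 0, 23, 54, 0, 100]'

```text
clock: 12.82
tool_pos: [0.452, -0.1511, 0.1421]
orientation: [139.5, 87.4, 24.1]
force: [1.0, -0.1, 0.7]
opening: 0.0877
```

```bash
python3 st.py .446 -.275 .15
```

```text
12.825 [ 0.452  -0.1511  0.1421] op 0.0877 yaw -115.4 F [ 1.  -0.1  0.7] down [ 0.041  0.018 -0.999]
rel [-10.4  48.  114.2]
```

Call:
arm_command --commands '[-5, 22, 54, 0, 100, 0, 22, 50, 0, 100, 10, 0, 0, 0, 100, 0, 0, 0, 0, 100]'

```text
clock: 13.32
tool_pos: [0.4456, -0.2714, 0.1345]
orientation: [139.0, 87.4, 23.3]
force: [0.2, 1.0, -0.8]
opening: 0.0877
```

```bash
python3 st.py .4465 -.275 .032; python3 look.py w4
```

```text
13.325 [ 0.4456 -0.2714  0.1345] op 0.0877 yaw -115.7 F [ 0.2  1.  -0.8] down [ 0.042  0.018 -0.999]
rel [102.4  -0.6   6.4]
tcp [ 0.4461 -0.2712  0.1351] jaw yaw -115.6 op 0.08768310533765884
px under tcp z=.062 (np.float64(280.58118155796126), np.float64(227.77296361735318))
```

View pics/w4.png

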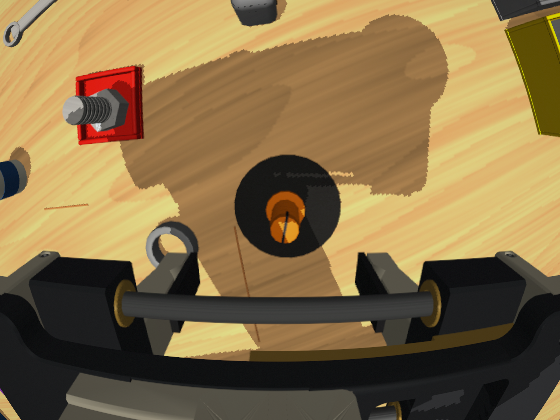

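w4: the anchor stands upright on the pad with its top at (286,230), between the jaws. The rod's top is at (75,110) in the red tray.

Call:
arm_command --commands '[45, 0, 4, 0, 100, 40, 0, 0, 0, 100, 17, 0, 0, 0, 100, 0, 0, 0, 0, 50, 0, 0, 0, 0, 5]'

```text
clock: 14.0
tool_pos: [0.4532, -0.2681, 0.0344]
orientation: [133.4, 87.1, 18.3]
force: [0.4, 0.1, -0.5]
opening: 0.0732
```

```bash
python3 st.py .4465 -.275 .032;python3 - <<'E'
from h import *
import pickle
s=pickle.load(open("last.pkl","rb"))
P=lambda u,v,z:p2w(s,u,v,z,True).round(4)
print("anchor",P(286,230,.065),"rod",P(75,110,.07),"nut",P(108,106,.024),"red",np.mean([P(*k,.016) for k in((77,78),(142,67),(142,139),(80,143))],0),"pad",P(288,206,.005))
E
```

```text
14.0 [ 0.4532 -0.2681  0.0344] op 0.0732 yaw -115.0 F [ 0.4  0.1 -0.5] down [ 0.048  0.016 -0.999]
rel [ 2.  -3.2  9.2]
anchor [ 0.4437 -0.2746  0.065 ] rod [ 0.6052 -0.1663  0.07  ] nut [ 0.6059 -0.1721  0.024 ] red [ 0.6084  -0.16765  0.016  ] pad [ 0.4454 -0.2769  0.005 ]
```

Call:
arm_command --commands '[1, -5, 8, 0, 60, 0, 0, 0, 0, 5, 0, 0, 0, 0, 5, 0, 0, 0, 0, 5, 0, 0, 0, 0, 5]'

```text
clock: 14.62
tool_pos: [0.4464, -0.2737, 0.0358]
orientation: [130.6, 86.8, 15.6]
force: [-0.5, -0.8, 0.3]
opening: 0.0229
```

Call:
arm_command --commands '[0, 0, 0, 0, 5, 0, 0, 0, 0, 5]'

```text
clock: 14.88
tool_pos: [0.4464, -0.274, 0.036]
orientation: [130.3, 86.8, 15.3]
force: [-2.1, -0.3, 1.9]
opening: 0.0219
```

```bash
python3 st.py .440 .022 .12
```

```text
14.875 [ 0.4464 -0.274   0.036 ] op 0.0219 yaw -115.0 F [-2.1 -0.3  1.9] down [ 0.053  0.015 -0.998]
rel [ -79.9 -127.5 -268.5]
```

Call:
arm_command --commands '[-50, 0, 0, 0, 5, -25, -23, -48, 0, 5, 0, -25, -54, 0, 5, 0, -25, -54, 0, 5, 0, -25, -54, 0, 5]'

```text
clock: 15.5
tool_pos: [0.4433, -0.0399, 0.1158]
orientation: [133.1, 86.8, 17.5]
force: [1.7, -0.5, -0.8]
opening: 0.0213
```

```bash
python3 st.py .442 .022 .06
```

```text
15.5 [ 0.4433 -0.0399  0.1158] op 0.0213 yaw -115.5 F [ 1.7 -0.5 -0.8] down [ 0.053  0.017 -0.998]
rel [ 56.6 -30.1 -53.1]
```

Call:
arm_command --commands '[0, -28, -49, 0, 5, 35, 0, 0, 0, 5, 18, 0, 0, 0, 5, 0, 0, 0, 0, 5]'

```text
clock: 16.0
tool_pos: [0.4424, 0.0256, 0.0635]
orientation: [134.5, 86.5, 19.5]
force: [-0.9, -0.4, -0.5]
opening: 0.0215
```

```bash
python3 st.py .442 .022 .036
```

```text
16.0 [0.4424 0.0256 0.0635] op 0.0215 yaw -114.9 F [-0.9 -0.4 -0.5] down [ 0.057  0.02  -0.998]
rel [27.3 -0.   4.6]
```

Call:
arm_command --commands '[18, 0, 3, 0, 5, 9, 0, 0, 0, 5, 1, 0, 0, 0, 5]'

```text
clock: 16.38
tool_pos: [0.4439, 0.0236, 0.0364]
orientation: [134.6, 86.4, 19.6]
force: [0.8, -0.0, -0.7]
opening: 0.0214
```

```bash
python3 st.py .442 .022 .036
```

```text
16.375 [0.4439 0.0236 0.0364] op 0.0214 yaw -115.0 F [ 0.8 -0.  -0.7] down [ 0.059  0.021 -0.998]
rel [ 0.3 -1.1  2.2]
```

Call:
arm_command --commands '[1, 0, 0, 0, 50, 0, 0, 0, 0, 50, 0, 0, 0, 0, 50, 0, 0, 0, 0, 50]'

```text
clock: 16.88
tool_pos: [0.4453, 0.0239, 0.0372]
orientation: [134.9, 86.2, 19.8]
force: [-0.1, -0.2, 0.0]
opening: 0.0434
```

```bash
python3 st.py .606 -.168 .15
```

```text
16.875 [0.4453 0.0239 0.0372] op 0.0434 yaw -115.0 F [-0.1 -0.2  0. ] down [ 0.062  0.022 -0.998]
rel [-107.   232.   100.8]
```

Call:
arm_command --commands '[-55, 0, 0, 0, 60, -50, 10, 5, 0, 100, 0, 56, 24, 0, 100, 0, 56, 24, 0, 100, 0, 56, 24, 0, 100]'

```text
clock: 17.5
tool_pos: [0.5708, -0.1242, 0.1536]
orientation: [132.8, 85.9, 18.3]
force: [1.6, 1.4, 0.0]
opening: 0.0852
```

```bash
python3 st.py .606 -.168 .15
```

```text
17.5 [ 0.5708 -0.1242  0.1536] op 0.0852 yaw -114.4 F [1.6 1.4 0. ] down [ 0.067  0.022 -0.998]
rel [ 5.  50.  25.5]
```

Call:
arm_command --commands '[5, 48, 22, 0, 100, 10, 0, 0, 0, 100, 0, 0, 0, 0, 100]'

```text
clock: 17.88
tool_pos: [0.6088, -0.1687, 0.1382]
orientation: [133.0, 86.0, 18.2]
force: [-0.7, 0.6, 0.5]
opening: 0.0873
```

```bash
python3 st.py .606 -.168 .036; python3 look.py w5
```

```text
17.875 [ 0.6088 -0.1687  0.1382] op 0.0873 yaw -114.7 F [-0.7  0.6  0.5] down [ 0.066  0.022 -0.998]
rel [101.8  -8.    5.4]
tcp [ 0.6092 -0.1685  0.1389] jaw yaw -114.6 op 0.08768884970855945
px under tcp z=.062 (np.float64(282.0387357987278), np.float64(228.37118162929727))
```

View pics/w5.png

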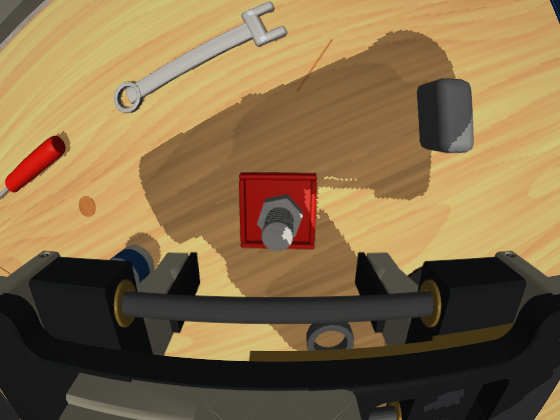

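w5: the rod's top is at (278,236), in the red tray centred at (278,211). The bottle at (130,262) is well outside the jaw.

```bash
python3 - <<'E'
from h import *
import pickle
s=pickle.load(open("last.pkl","rb"));o=s["obs"]
P=lambda u,v,z:p2w(s,u,v,z,True).round(4)
r=P(278,236,.07);print("rod",r,"red",np.mean([P(*k,.016) for k in((240,173),(316,174),(315,248),(241,245))],0),rel([*r[:2],.034],o))
E
```

```text
rod [ 0.6071 -0.1646  0.07  ] red [ 0.61295 -0.1644   0.016  ] [104.6  -8.9   2.3]
```

Call:
arm_command --commands '[45, -3, 2, 0, 100, 40, -3, 0, 0, 100, 15, -2, 0, 0, 100, 0, 0, 0, 0, 100]'

```text
clock: 18.42
tool_pos: [0.6087, -0.1613, 0.0413]
orientation: [130.5, 85.6, 16.1]
force: [0.3, 1.0, 1.2]
opening: 0.0874
```

```bash
python3 st.py .607 -.165 .034
```

```text
18.425 [ 0.6087 -0.1613  0.0413] op 0.0874 yaw -114.3 F [0.3 1.  1.2] down [ 0.073  0.021 -0.997]
rel [ 7.1 -0.5  4.4]
```

Call:
arm_command --commands '[7, -1, 4, 0, 50, 0, 0, 0, 0, 5, 0, 0, 0, 0, 5, 0, 0, 0, 0, 5, 0, 0, 0, 0, 5]'

```text
clock: 19.05
tool_pos: [0.6094, -0.1645, 0.0386]
orientation: [128.9, 85.2, 14.5]
force: [0.3, -0.5, -0.1]
opening: 0.0432
```

Call:
arm_command --commands '[0, 0, 0, 0, 5, 0, 0, 0, 0, 5, 0, 0, 0, 0, 5]'

```text
clock: 19.42
tool_pos: [0.6093, -0.165, 0.0389]
orientation: [128.6, 85.3, 14.2]
force: [-1.0, -1.1, 2.9]
opening: 0.0226
```

```bash
python3 st.py .444 -.276 .11
```

```text
19.425 [ 0.6093 -0.165   0.0389] op 0.0226 yaw -114.2 F [-1.  -1.1  2.9] down [ 0.08   0.02  -0.997]
rel [-86.4 -99.8 165.2]
```

Call:
arm_command --commands '[-55, 0, 0, 0, 5, -25, -28, 45, 0, 5, 0, -31, 52, 0, 5, 0, -31, 52, 0, 5, 0, 0, 0, 0, 5]'

```text
clock: 20.05
tool_pos: [0.4549, -0.2662, 0.1049]
orientation: [130.0, 85.4, 15.7]
force: [0.5, 0.7, -1.7]
opening: 0.0221
```

```bash
python3 st.py .445 -.276 .060
```

```text
20.05 [ 0.4549 -0.2662  0.1049] op 0.0221 yaw -114.2 F [ 0.5  0.7 -1.7] down [ 0.077  0.022 -0.997]
rel [43.8 -7.7 15.3]
```

Call:
arm_command --commands '[25, -7, 13, 0, 5, 20, 0, 0, 0, 5, 15, 0, 0, 0, 5, 0, 0, 0, 0, 5]'

```text
clock: 20.55
tool_pos: [0.4487, -0.2739, 0.0425]
orientation: [129.7, 85.3, 15.4]
force: [0.5, 0.0, -2.2]
opening: 0.0221
```

```bash
python3 st.py .445 -.276 .039
```

```text
20.55 [ 0.4487 -0.2739  0.0425] op 0.0221 yaw -114.2 F [ 0.5  0.  -2.2] down [ 0.078  0.022 -0.997]
rel [ 3.1 -2.7  3.6]
```

Call:
arm_command --commands '[3, 0, 0, 0, 5, 1, 0, 0, 0, 50, 0, 0, 0, 0, 50, 0, 0, 0, 0, 50, 0, 0, 0, 0, 50]'

```text
clock: 21.18
tool_pos: [0.4517, -0.274, 0.0408]
orientation: [127.9, 85.1, 13.7]
force: [-0.2, -0.4, 0.1]
opening: 0.0437
```

```bash
python3 st.py .6215 .136 .16 90; python3 look.py w6
```

```text
21.175 [ 0.4517 -0.274   0.0408] op 0.0437 yaw -114.1 F [-0.2 -0.4  0.1] down [ 0.083  0.02  -0.996]
rel [ -96.4   -6.1 -449.2]
turn -24.1
tcp [ 0.4517 -0.274   0.0408] jaw yaw -114.1 op 0.043372542826804764
px under tcp z=.062 (np.float64(275.8000287151894), np.float64(288.7215182413486))
```

View pics/w6.png

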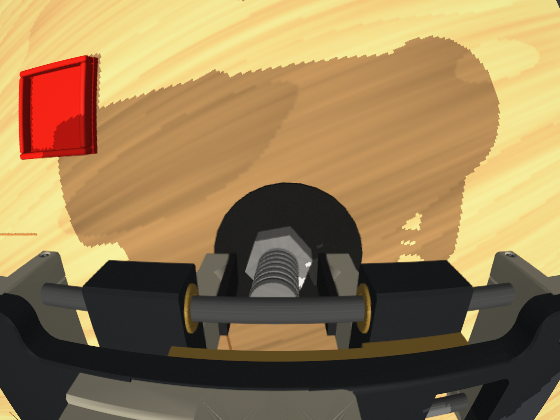

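w6: the rod stands upright and released on the pad, its nut at (280,250). The red tray (58,107) is empty. Next, the handle.

Call:
arm_command --commands '[-55, 0, 0, 0, 55, -60, 0, 0, 0, 100, 0, 0, -60, 0, 100, 0, 0, -60, 0, 100, 0, 0, -60, 0, 100]'

```text
clock: 21.85
tool_pos: [0.5165, -0.1124, 0.1695]
orientation: [128.3, 85.0, 13.6]
force: [0.8, -0.7, 0.3]
opening: 0.0824
```

Call:
arm_command --commands '[0, 0, -60, 0, 100, 0, 0, -60, 0, 100, 0, 0, -60, 0, 100]'

```text
clock: 22.22
tool_pos: [0.593, 0.0567, 0.1811]
orientation: [128.3, 84.9, 13.6]
force: [1.1, -1.1, 0.3]
opening: 0.0875
```

```bash
python3 st.py .6215 .136 .16 90
```

```text
22.225 [0.593  0.0567 0.1811] op 0.0875 yaw -114.6 F [ 1.1 -1.1  0.3] down [ 0.087  0.021 -0.996]
rel [ 25.1  -8.9 -82.7]
turn -24.6
```

Call:
arm_command --commands '[10, -6, -58, 0, 100, 5, 0, -20, -10, 100, 5, 0, 0, -10, 100, 0, 0, 0, -5, 100, 0, 0, 0, 0, 100]'

```text
clock: 22.85
tool_pos: [0.6236, 0.1384, 0.1639]
orientation: [102.4, 84.9, 13.7]
force: [0.4, 0.9, -0.7]
opening: 0.0875
```

```bash
python3 st.py .6215 .136 .06 90; python3 look.py w7
```

```text
22.85 [0.6236 0.1384 0.1639] op 0.0875 yaw -88.7 F [ 0.4  0.9 -0.7] down [ 0.087  0.021 -0.996]
rel [103.3 -11.2   4.3]
turn 1.3
tcp [0.6235 0.1383 0.1639] jaw yaw -88.7 op 0.0876188182356439
px under tcp z=.062 (np.float64(279.4946911930267), np.float64(223.86145697975084))
```

View pics/w7.png

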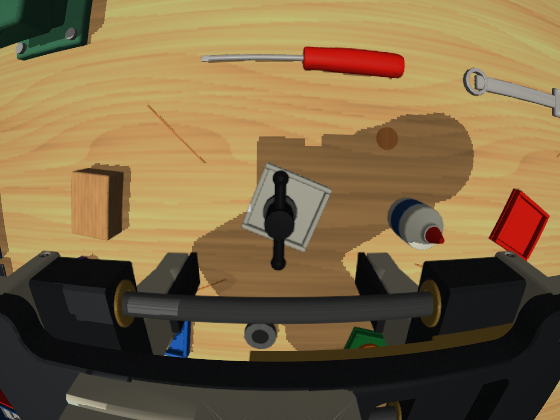

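```bash
python3 - <<'E'
from h import *
import pickle
s=pickle.load(open("last.pkl","rb"));o=s["obs"]
P=lambda u,v,z:p2w(s,u,v,z,True).round(4)
r=P(281,225,.067);b=P(281,180,.055)-P(279,265,.055);y=np.degrees(np.arctan2(b[1],b[0]));print("handle",r,P(280,222,.055),y,turn(y+90,o),"white",np.mean([P(*k,.016) for k in((268,164),(330,188),(304,250),(244,226))],0),rel([*r[:2],.034],o),"bottle",P(433,236,.09),rel(P(433,236,.09),o))
E
```

```text
handle [0.6239 0.137  0.067 ] [0.6234 0.138  0.055 ] 0.1494019547719329 (np.float64(-88.73233357946701), np.float64(1.118264465761058)) white [0.628   0.13205 0.016  ] [129.4 -11.    3.8] bottle [0.6233 0.0116 0.09  ] [ 70.9  -9.3 128.1]
```

Call:
arm_command --commands '[45, -4, 1, 1, 100, 45, -4, 1, 0, 100, 25, -3, 0, 0, 100, 0, 0, 0, 0, 100]'

```text
clock: 23.4
tool_pos: [0.624, 0.1383, 0.0477]
orientation: [104.6, 84.6, 14.2]
force: [0.1, 0.2, 0.8]
opening: 0.0882
```

```bash
python3 st.py .6237 .1375 .036 90
```

```text
23.4 [0.624  0.1383 0.0477] op 0.0882 yaw -90.3 F [0.1 0.2 0.8] down [ 0.091  0.023 -0.996]
rel [11.6 -1.4  1.1]
turn -0.3
```

Call:
arm_command --commands '[12, 0, 1, 0, 60, 0, 0, 0, 0, 5, 0, 0, 0, 0, 5, 0, 0, 0, 0, 5, 0, 0, 0, 0, 5]'

```text
clock: 24.02
tool_pos: [0.6278, 0.1385, 0.0395]
orientation: [105.4, 84.3, 14.9]
force: [-0.0, 0.5, 0.7]
opening: 0.0432
```

Call:
arm_command --commands '[0, 0, 0, 0, 5, 0, 0, 0, 0, 5, 0, 0, 0, 0, 5]'

```text
clock: 24.4
tool_pos: [0.628, 0.1386, 0.04]
orientation: [105.4, 84.2, 14.9]
force: [0.3, -0.1, 1.2]
opening: 0.0253
```

```bash
python3 st.py .613 -.165 .16
```

```text
24.4 [0.628  0.1386 0.04  ] op 0.0253 yaw -90.4 F [ 0.3 -0.1  1.2] down [ 0.097  0.026 -0.995]
rel [-128.7   -0.4  300.4]
```

Call:
arm_command --commands '[-50, 0, 0, 0, 5, -50, 0, 0, 0, 5, -40, 0, 0, 0, 5, 0, 0, 30, 0, 5, 0, 0, 58, 0, 5]'

```text
clock: 25.02
tool_pos: [0.6117, 0.0478, 0.1786]
orientation: [105.2, 84.5, 15.0]
force: [1.1, -0.5, -2.2]
opening: 0.0256
```

```bash
python3 st.py .6155 -.164 .16
```

```text
25.025 [0.6117 0.0478 0.1786] op 0.0256 yaw -90.2 F [ 1.1 -0.5 -2.2] down [ 0.092  0.025 -0.995]
rel [ 13.7   3.1 212.2]
```

Call:
arm_command --commands '[0, 1, 60, 0, 5, 0, 1, 60, 0, 5, 0, 1, 60, 0, 5, 15, 0, 27, 0, 5, 20, 0, 0, 0, 5]'

```text
clock: 25.65
tool_pos: [0.6156, -0.1675, 0.1377]
orientation: [105.7, 84.5, 15.3]
force: [-0.1, 0.4, -3.2]
opening: 0.0251
```

```bash
python3 st.py .6155 -.164 .06
```

```text
25.65 [ 0.6156 -0.1675  0.1377] op 0.0251 yaw -90.3 F [-0.1  0.4 -3.2] down [ 0.092  0.025 -0.995]
rel [77.4 -7.3 -1.4]
```

Call:
arm_command --commands '[40, -4, -1, 0, 5, 28, -3, 0, 0, 5, 0, 0, 0, 0, 5]'

```text
clock: 26.02
tool_pos: [0.6123, -0.1657, 0.0646]
orientation: [107.1, 84.8, 16.5]
force: [-0.9, -0.5, -2.0]
opening: 0.0252
```

```bash
python3 st.py .6155 -.164 .040; python3 look.py w8
```

```text
26.025 [ 0.6123 -0.1657  0.0646] op 0.0252 yaw -90.5 F [-0.9 -0.5 -2. ] down [ 0.087  0.026 -0.996]
rel [24.9  1.  -1. ]
tcp [ 0.6134 -0.1657  0.0662] jaw yaw -90.5 op 0.025469567585864782
px under tcp z=.062 (np.float64(277.2930991914907), np.float64(267.40685476093535))
```

View pics/w8.png

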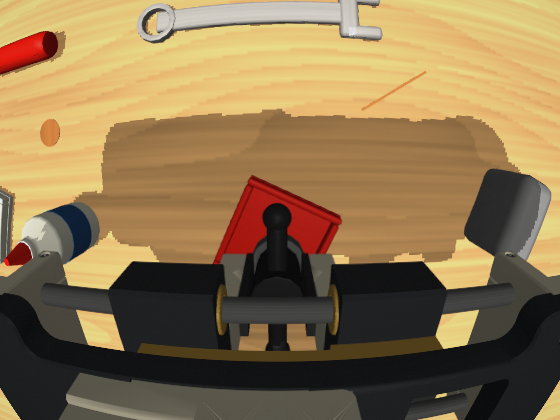

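w8: the handle is held upright over the red tray (corners (251,178), (342,219)), roughly centred. The bottle at (60,232) is standing and clear.

Call:
arm_command --commands '[13, 0, -1, 0, 5, 9, 0, 0, 0, 5, 2, 0, 0, 0, 5]'

```text
clock: 26.45
tool_pos: [0.6178, -0.1639, 0.0439]
orientation: [105.6, 84.4, 15.1]
force: [0.2, 0.1, -2.4]
opening: 0.0252
```

```bash
python3 st.py .6155 -.164 .040
```

```text
26.45 [ 0.6178 -0.1639  0.0439] op 0.0252 yaw -90.4 F [ 0.2  0.1 -2.4] down [ 0.094  0.025 -0.995]
rel [ 3.7 -2.7  0.3]
```

Call:
arm_command --commands '[4, -2, 0, 0, 5, 1, 0, 0, 0, 50, 0, 0, 0, 0, 50, 0, 0, 0, 0, 50, 0, 0, 0, 0, 50]'

```text
clock: 27.08
tool_pos: [0.6177, -0.1638, 0.0404]
orientation: [104.9, 84.2, 14.4]
force: [0.8, -0.1, -0.4]
opening: 0.0437
```

```bash
python3 st.py .448 -.274 .15 66
```

```text
27.075 [ 0.6177 -0.1638  0.0404] op 0.0437 yaw -90.4 F [ 0.8 -0.1 -0.4] down [ 0.098  0.025 -0.995]
rel [-128.4 -157.1  108.5]
turn 23.6
```

Call:
arm_command --commands '[-50, 0, 0, 0, 55, -60, 0, 0, 0, 100, -10, -50, 34, 0, 100, 0, -50, 34, 0, 100, 0, -50, 34, 0, 100]'

```text
clock: 27.7
tool_pos: [0.4557, -0.2686, 0.1467]
orientation: [103.3, 84.1, 13.1]
force: [0.6, -0.7, 0.3]
opening: 0.0825
```

```bash
python3 st.py .448 -.274 .15; python3 look.py w9
```

```text
27.7 [ 0.4557 -0.2686  0.1467] op 0.0825 yaw -90.1 F [ 0.6 -0.7  0.3] down [ 0.1    0.023 -0.995]
rel [-4.2 -7.3  5.3]
tcp [ 0.4493 -0.27    0.1454] jaw yaw -90.2 op 0.08514675401775233
px under tcp z=.062 (np.float64(281.43121987828425), np.float64(238.2766410432146))
```

View pics/w9.png

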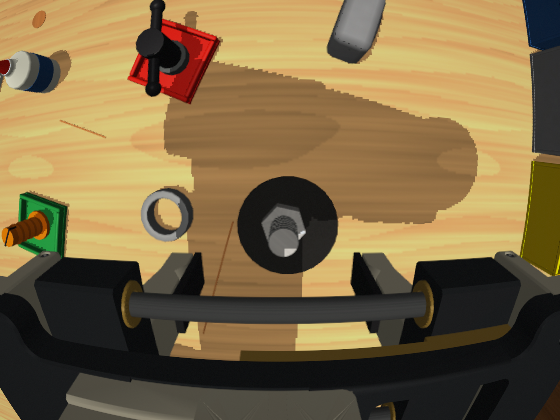

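w9: the handle stands in the red tray (stem foot (175,60), tray centre (174,57)), the anchor in the green tray, and the rod on the pad with its top at (284,243).

```bash
python3 - <<'E'
from h import *
import pickle
s=pickle.load(open("last.pkl","rb"));o=s["obs"]
P=lambda u,v,z:p2w(s,u,v,z,True).round(4)
r=P(284,243,.07);print("rod",r);print(rel([r[0]+.003,r[1],.038]))
print("handle top",P(150,43,.067),"red",np.mean([P(*k,.016) for k in((158,10),(220,38),(190,103),(129,76))],0))
E
python3 st.py
```

```text
rod [ 0.4478 -0.2721  0.07  ]
[106.9  -8.7   4.8]
handle top [ 0.6106 -0.1647  0.067 ] red [ 0.612925 -0.166725  0.016   ]
27.75 [ 0.4493 -0.27    0.1454] op 0.0851 yaw -90.2 F [-8.5 -1.7 -3.1] down [ 0.096  0.025 -0.995]
```

Call:
arm_command --commands '[40, -3, 3, 0, 100, 40, -3, 0, 0, 100, 20, -2, 0, 0, 100, 0, 0, 0, 0, 100]'

```text
clock: 28.25
tool_pos: [0.45, -0.2729, 0.0449]
orientation: [103.3, 84.1, 12.8]
force: [0.5, -0.6, 0.7]
opening: 0.0877
```

```bash
python3 st.py .450 -.272 .038
```

```text
28.25 [ 0.45   -0.2729  0.0449] op 0.0877 yaw -90.5 F [ 0.5 -0.6  0.7] down [ 0.101  0.023 -0.995]
rel [ 6.9 -0.7 -0.7]
```

Call:
arm_command --commands '[6, 0, -1, 0, 50, 0, 0, 0, 0, 5, 0, 0, 0, 0, 5, 0, 0, 0, 0, 5, 0, 0, 0, 0, 5]'

```text
clock: 28.88
tool_pos: [0.453, -0.2721, 0.0419]
orientation: [101.9, 83.8, 11.5]
force: [0.2, 0.2, -0.3]
opening: 0.0431
```

Call:
arm_command --commands '[0, 0, 0, 0, 5, 0, 0, 0, 0, 5, 0, 0, 0, 0, 5]'

```text
clock: 29.25
tool_pos: [0.4531, -0.2721, 0.0422]
orientation: [101.9, 83.8, 11.4]
force: [-0.2, 1.1, 0.4]
opening: 0.0223
```

```bash
python3 st.py .630 .131 .15
```

```text
29.25 [ 0.4531 -0.2721  0.0422] op 0.0223 yaw -90.4 F [-0.2  1.1  0.4] down [ 0.106  0.021 -0.994]
rel [ -79.8  183.6 -406.6]
```

Call:
arm_command --commands '[-55, 0, 0, 0, 5, -50, 0, -20, 0, 5, 0, 24, -53, 0, 5, 0, 24, -53, 0, 5, 0, 24, -53, 0, 5]'

```text
clock: 29.88
tool_pos: [0.5137, -0.0942, 0.1597]
orientation: [103.8, 84.0, 12.9]
force: [1.6, -1.4, -2.6]
opening: 0.0224
```

```bash
python3 st.py .630 .131 .16
```

```text
29.875 [ 0.5137 -0.0942  0.1597] op 0.0224 yaw -90.9 F [ 1.6 -1.4 -2.6] down [ 0.102  0.023 -0.995]
rel [  16.7  111.7 -226.9]
```

Call:
arm_command --commands '[0, 27, -55, 0, 5, 0, 27, -55, 0, 5, 0, 27, -55, 0, 5, 0, 25, -52, 0, 5, 15, 0, 0, 0, 5]'

```text
clock: 30.5
tool_pos: [0.6258, 0.1317, 0.1602]
orientation: [104.2, 84.0, 13.5]
force: [-0.9, -1.0, -3.2]
opening: 0.0221
```

```bash
python3 st.py .632 .131 .06
```

```text
30.5 [0.6258 0.1317 0.1602] op 0.0221 yaw -90.7 F [-0.9 -1.  -3.2] down [ 0.101  0.024 -0.995]
rel [100.3  -4.    3.2]
```

Call:
arm_command --commands '[45, -2, 2, 0, 5, 35, -1, 1, 0, 5, 12, 0, 0, 0, 5, 0, 0, 0, 0, 5]'

```text
clock: 31.0
tool_pos: [0.6294, 0.1297, 0.0627]
orientation: [103.7, 84.4, 12.9]
force: [-0.8, 0.6, -1.5]
opening: 0.022
```

```bash
python3 st.py .632 .131 .042; python3 look.py w10
```

```text
31.0 [0.6294 0.1297 0.0627] op 0.022 yaw -90.7 F [-0.8  0.6 -1.5] down [ 0.095  0.022 -0.995]
rel [20.9  0.6 -0.9]
tcp [0.6297 0.1298 0.0634] jaw yaw -90.7 op 0.022893156274650522
px under tcp z=.062 (np.float64(276.84265776829045), np.float64(270.0726250203323))
```

View pics/w10.png

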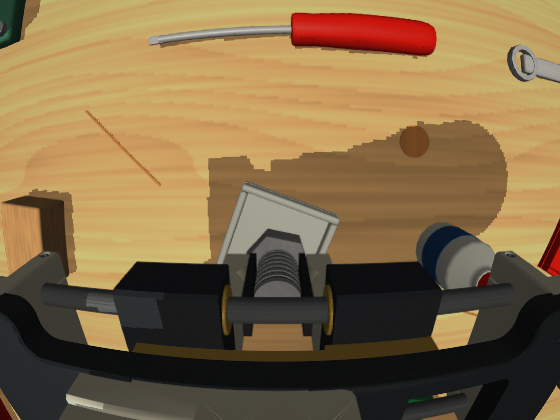

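w10: the rod's nut is at (277,245), over the middle of the white tray, and the bottle (455,262) is clear. Lowering and releasing.

Call:
arm_command --commands '[12, 0, -1, 0, 5, 7, 0, 0, 0, 5, 0, 0, 0, 0, 5]'

```text
clock: 31.42
tool_pos: [0.6332, 0.1319, 0.0465]
orientation: [104.5, 84.1, 13.7]
force: [-0.1, -0.0, -1.8]
opening: 0.0221
```

```bash
python3 st.py .632 .131 .042
```

```text
31.425 [0.6332 0.1319 0.0465] op 0.0221 yaw -90.7 F [-0.1 -0.  -1.8] down [ 0.101  0.025 -0.995]
rel [ 4.3 -1.7  1. ]
```

Call:
arm_command --commands '[4, -1, 1, 0, 5, 1, 0, 0, 0, 50, 0, 0, 0, 0, 50, 0, 0, 0, 0, 50, 0, 0, 0, 0, 50]'

```text
clock: 32.05
tool_pos: [0.6342, 0.1316, 0.043]
orientation: [104.7, 83.9, 14.0]
force: [0.0, -0.6, 0.3]
opening: 0.0437
```

Call:
arm_command --commands '[-45, 0, 0, 0, 50, -50, 0, 0, 0, 50, -40, 0, 0, 0, 50, 0, -50, 0, 0, 50, 0, -55, 0, 0, 50]'

```text
clock: 32.67
tool_pos: [0.5162, 0.1299, 0.1703]
orientation: [104.6, 83.8, 13.8]
force: [-0.8, -0.1, -0.2]
opening: 0.0439
```

```bash
python3 st.py .43 .13 .25
```

```text
32.675 [0.5162 0.1299 0.1703] op 0.0439 yaw -90.7 F [-0.8 -0.1 -0.2] down [ 0.105  0.026 -0.994]
rel [-88.2 -77.4  -1.2]
```

Call:
arm_command --commands '[-40, -40, 0, 0, 50, -40, -30, 0, 0, 50, -40, 0, 0, 0, 50, -30, 0, 0, 0, 50, 0, 0, 0, 0, 50]'

```text
clock: 33.3
tool_pos: [0.4244, 0.1256, 0.3177]
orientation: [106.0, 83.6, 15.3]
force: [0.8, -0.5, -0.4]
opening: 0.044
```

```bash
python3 - <<'E'
from h import *
t=snapshot("top");s=snapshot("side");w=snapshot("wrist")
a=[cv2.resize(t["frame"][130:280,140:400],(520,300)),cv2.resize(s["frame"][90:390,180:400],(276,376))]
c=np.zeros((600,800,3),np.uint8);c[:300,:520]=a[0];c[:376,522:798]=a[1];c[300:600,:400]=cv2.resize(w["frame"],(400,300))
cv2.imwrite("pics/f.png",c);o=get_obs();print(o["tool_pos"],o["clock"])
import pickle;pickle.dump((t,s,w),open("fin.pkl","wb"))
E
```

```text
[0.42348061 0.12481386 0.31428242] 33.45
```

View pics/f.png

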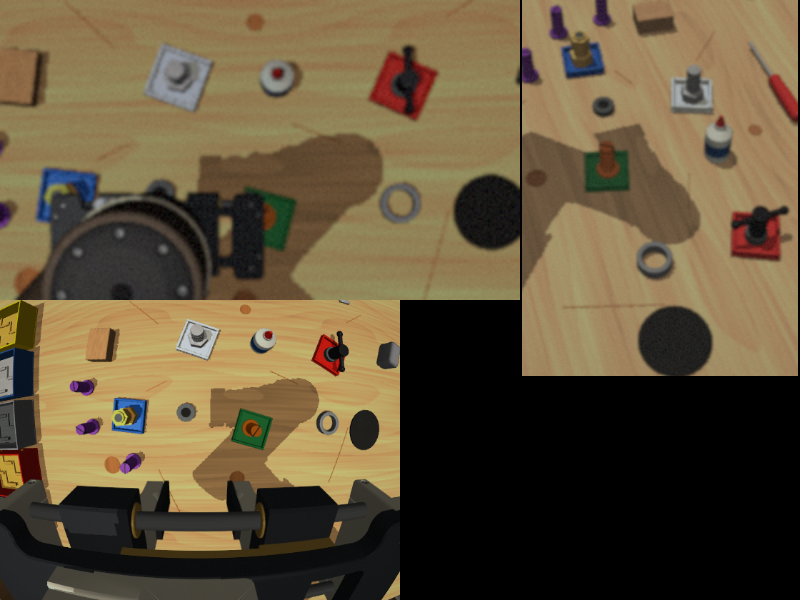

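All four parts stand upright in their own trays, the pad is empty, the bottle is standing in place, and the arm is clear. Handing in.

```bash
python3 -c "
from plant import *
print(close_job())"
```

```text
the job is handed in; nothing more can be done
None
```

All four parts are in their own trays, and I handed the job in at about 33.5 s of the 144 s allowed; it reports no verdict. I swapped the fitting and anchor first, using the pad for the anchor, then the handle and rod, using the pad for the rod. Both parts stood upright and released on the pad.

**Last checks:** the final top, side and wrist pictures show:
- the fitting in blue, the handle in red, the rod in white and the anchor in green, all upright;
- an empty pad, the oil bottle standing in its place, and the gripper clear of everything.

**Not checked or slightly off:**
- The handle measured about 3 mm from the red tray's centre; I judged the other three by eye, not by measurement.
- The tool drifted slowly to about 6.5° off vertical, which these moves could not correct; the parts still settled upright once released.
- Repeat measurements of the tray and part positions differed by up to about 8 mm, mostly 2–5 mm, still within what the grips and trays needed.

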